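Take apart a stack of engine parts into their holders

TASK

Take the stack of parts apart from the top, one piece at a time: set the valve spring in the small round cup, the brass bush in the square tray, the ball bearing in the large round dish and last the aluminium block in the long tray. Each shall stand upright, the same way up as in the stack, flat on the floor of its holder inside the rim. Do not shift the piston and the spark plug that stand nearby.

Things in the scene. Friction and masses are not known exactly. Their poses are not given: they have to be found in the camera images.
- spring: valve spring, grey steel coil, 30 mm diameter, 42 mm high, 50 g, stiff (does not compress, treat as a solid cylinder), standing on end on top of the stack. Origin: centre of its lower end, z up its axis.
- bush: flanged bush of brass, bored through, second in the stack: flange at the bottom 46 mm diameter and 4 mm thick, above it a sleeve of 34 mm diameter; 18 mm high in all, bore 22 mm, 100 g. Origin: centre of its underside (flange side), z up its axis.
- bearing: ball bearing, third in the stack: ring 62 mm diameter, 16 mm high, about 0.2 kg, lying flat. Origin: centre of its underside, z up its axis.
- block: aluminium packing block at the bottom of the stack, on the table: 90 mm (its x) by 50 mm (its y) by 20 mm high, about 0.25 kg, two bolt holes in its top. The bearing on it overhangs its long sides by 6 mm. Origin: centre of its underside, z up. The stack's parts are centred on one another to about 2 mm per layer.
- spring_cup: small round cup for the spring: recess 48 mm diameter, 56 mm outside. It is fixed to the table. All four holders are grey plastic, with a floor 3 mm thick and a rim 4 mm wide whose top is 7 mm above the table. Origin: centre of its underside, z up.
- bush_tray: square tray for the bush: recess 64 x 64 mm, 72 x 72 mm outside. It is fixed to the table. All four holders are grey plastic, with a floor 3 mm thick and a rim 4 mm wide whose top is 7 mm above the table. Origin: centre of its underside, z up.
- bearing_dish: large round dish for the bearing: recess 80 mm diameter, 88 mm outside. It is fixed to the table. All four holders are grey plastic, with a floor 3 mm thick and a rim 4 mm wide whose top is 7 mm above the table. Origin: centre of its underside, z up.
- block_tray: long tray for the block: recess 106 mm (its x) by 66 mm (its y), 114 x 74 mm outside; the block lies along it. It is fixed to the table. All four holders are grey plastic, with a floor 3 mm thick and a rim 4 mm wide whose top is 7 mm above the table. Origin: centre of its underside, z up.
- piston: bystander: engine piston, 66 mm diameter, 57 mm high, standing loose, crown up. Origin: centre of its underside.
- spark_plug: bystander: spark plug lying loose on the table, 74 mm long (its y), 21 mm wide, 24 mm high. Origin: its middle, at the table.
Mind the look-alikes: they are no part of the job. What is meant by the spring is not brown, and is the larger of those in its own colour.

How it is judged:
By the outcome, as a careful person would: the job done as asked, in the order asked, and still so for the second after the job is handed in, with the robot touching nothing.
It also fails if it takes over 112 s, if anything falls off the work surface, if the arm or the gripper's body presses on something with over 40 N, if the wrist force passes 120 N, or if a joint passes its speed limit or range.

ROBOT

A 6-joint arm with a two-finger parallel gripper is mounted at the origin on a cart in front of the work surface, level with it; the furniture and walls round the work are solid. World frame = base frame: x ahead of the robot, y to its left, z up, the work surface at z = 0. Lengths are in m, angles in rad, forces in N, time in s.
With the tool pointing down it reaches from about 0.3 to 0.875 m from the base axis. Payload 6.4 kg.
Tool frame: the origin (TCP) lies on the centre line of the jaws, within the pads' length; the fingertips stand 19 mm ahead of it and the grasp point (between the pads) is the TCP; z points along the fingers, y is the line along which they close (so a half turn about z gives the same grasp; the last joint's range is limited). The gripper opens to 85 mm and grips with 20 to 120 N. Pads are 22 mm wide; open, the fingers measure 114 mm over their backs; the gripper's body (76 mm by 85 mm) begins 54 mm behind the grasp point. The pads swing forward as they close: fully open they stand 13 mm farther back than shut.
Start: joints at [0.933, 0.181, 1.607, -0, 1.354, -0.206], TCP at [0.241, 0.522, 0.225] pointing down, gripper open.
Joint ranges: [-2.99, 2.99], [-0.89, 2.07], [0.3, 2.58], [-1.14, 4.28], [0, 2.63], [-3.12, 3.12]. Speed limits (rad/s): [2.57, 2.57, 3.01, 3.14, 3.14, 3.14].

INTERFACE

Orientations are given as a unit quaternion [w, x, y, z].
In Python, from plant import bot gives the robot as it stands.
- The arm moves only by the shell command python3 -m inch 'ROWS' [FORCE]. ROWS is text: rows parted by semicolons, each of 7 numbers parted by spaces: the turn, a rotation vector about the tool's x, y, z in degrees, then the shift along the tool's x, y, z in mm, then the opening in per cent of the stroke, from 0 (shut) to 100 (fully open). A call has exactly 10 rows; each row is the pose to reach, as a shift and turn from the pose commanded when the call began, along the tool's axes at that moment; what a row does not reach only later rows make up. A row lasts 1/8 s, in which the tool goes at most 62.5 mm and 10.7 degrees, less where a joint would pass 70% of its speed; a pose out of reach is approached as far as the arm can. A call with a gripper value outside its range is refused whole. The fingers move at their own pace and stop on an object; FORCE is the grip in N (left out, the last holds). Time passes only in rows, so rows that repeat a pose let the fingers close, or fill a call up. It gives the time, the measured TCP pose, the force, the opening and the grip force at its end, in the units of the state.
- bot.observe(): the state, without advancing time (a new reading comes with each control period).
- bot.snapshot(name): name is "side" or "top" or "wrist"; returns (picture, depth): 420x560x3 uint8, red, green, blue; 420x560 float32, m along the optical axis (not along the pixel's ray), 0 where there is no reading.
- bot.camera_info(name): a dict with "camera_matrix" (3x3 intrinsics, pixels), "k1" (the pictures are not rectified: a ray, as slopes to the right and down, at radius r is drawn at 1 + k1 r^2 times it, then the intrinsics apply), "origin" and "rotation" of the camera in the world. Camera axes: x right, y down, z forward; pixel columns grow to the right and rows downward; lengths in m; the calibration is good to about 2 mm. A picture is of the moment at which its call begins: read the wrist's pose just before it. camera_info takes no time and is no camera call; for the wrist camera it gives the pose at the moment of the call.
- bot.finish_job(): hands the job in; it is judged then, once.
Trained networks look in the newest picture that a camera, given by its name, has taken for a name from the list of things; names that differ only in an ending like _2 or _b are one class to them, and where a whole thing is asked for, a point or a joint stands for the part that bears it (a point fixed in the world has none). Each returns a list of dicts, best first, with "p" (0 to 1); they miss things now and then, are a little off and sometimes report something else, mostly with a low value. They report only what shows in the picture. A call takes as long as a camera call. They do not tell look-alikes from the thing itself.
- bot.outline_of(name, camera): "mask" (420x560 bool, what is visible of it) and "at" ([row, column] as shares, 0 to 1, of the picture: columns of its width, rows of its height, amid what is visible of it).
- bot.mark_of(name, camera): "at" ([row, column] as shares, 0 to 1, of the picture: columns of its width, rows of its height: a listed point, or the origin of a listed thing).
The state is a dict: "t": time; "joint_pos": joint angles; "joint_velocities": joint speeds; "effort": joint torques, N m; "eef_pos": TCP position; "ee_rot": TCP orientation; "contact_force": force on the tool from outside, world axes, zero at the start; "ft_torque": the same for the moment, N m; "gripper_width": finger opening in m; "gripper_force": force on a finger pad.
Only numpy, scipy, OpenCV 4.12 (cv2) and the standard library are available. Lean on these libraries where they do the work, as an engineer would, in place of code of your own. Each camera call takes 0.05 s, during which the arm holds its last target. There are 200 camera calls.

## Working session

There is one attempt and no reset: what is moved stays moved. The work goes in short steps, Python scripts to look and compute and a shell command to move; the robot and the scene stay as the last step left them, time stands still between calls to the robot, and variables do not carry over. Pictures are saved under pics/ and viewed, at most 17 in all, crops included, and the job is handed in when it is done.

```bash
ls; mkdir -p pics; cat > h.py <<'E'
import numpy as np, cv2
from plant import bot
def snap(n,f=None):
    ci=bot.camera_info(n); p,d=bot.snapshot(n)
    if f: cv2.imwrite('pics/'+f,p[:,:,::-1])
    return p,d,ci
def world(ci,d,u,v):
    K=np.array(ci["camera_matrix"]); k1=ci["k1"]
    x=(np.asarray(u,float)-K[0,2])/K[0,0]; y=(np.asarray(v,float)-K[1,2])/K[1,1]
    a,b=x,y
    for _ in range(20):
        s=1+k1*(a*a+b*b); a,b=x/s,y/s
    P=np.stack([a*d,b*d,d],-1)
    return P@np.array(ci["rotation"]).T+np.array(ci["origin"])
def cloud(ci,d):
    v,u=np.mgrid[:420,:560]
    return world(ci,d,u,v)
E
python3 - <<'E'
from h import *
s=bot.observe(); print(s)
for n in("side","top"):
    p,d,ci=snap(n,n+'1.png'); print(n,ci)
    W=cloud(ci,d)
    for t in ["spring","bush","bearing","block","spring_cup","bush_tray","bearing_dish","block_tray","piston","spark_plug"]:
        for r in bot.outline_of(t,n)[:4]:
            m=r["mask"]&(d>0)
            q=W[m]
            print(t,round(r["p"],2),np.round(np.array(r["at"])*[420,560]),m.sum(),np.round(np.median(q,0),3) if len(q) else '',np.round(np.percentile(q,[2,98],axis=0),3).tolist() if len(q) else '')
E
```

```text
pics
{'t': 0.0, 'joint_pos': array([ 9.32725254e-01,  1.81562290e-01,  1.60805186e+00,  3.57778485e-05,
        1.35376301e+00, -2.06280128e-01]), 'joint_velocities': array([-0.00043098, -0.00039399,  0.00092821, -0.0002401 ,  0.00058378,
        0.00199187]), 'effort': array([-5.40231067e-04, -4.44871151e+01, -3.51339090e+01, -3.70932339e-04,
        9.09991097e-03,  2.00125953e-05]), 'eef_pos': array([0.24025087, 0.52177191, 0.22435101]), 'ee_rot': array([-3.81529225e-04,  2.14225891e-01,  9.76783738e-01, -8.06755914e-04]), 'contact_force': array([-0.12305623,  0.22626228, -0.36988347]), 'ft_torque': array([-0.00072811, -0.00499399, -0.00267711]), 'gripper_force': 0.0, 'gripper_width': 0.08584012710087469}
side {'camera_matrix': array([[461.14239997,   0.        , 282.50412353],
       [  0.        , 461.14239997, 204.91837512],
       [  0.        ,   0.        ,   1.        ]]), 'k1': -0.08977201877620772, 'origin': array([ 0.25035823, -0.53057644,  0.45418581]), 'rotation': array([-0.52136408,  0.84023715, -0.12242903,  0.08480662])}Traceback (most recent call last):
  File "<stdin>", line 5, in <module>
  File "h.py", line 17, in cloud
    return world(ci,d,u,v)
  File "h.py", line 14, in world
    return P@np.array(ci["rotation"]).T+np.array(ci["origin"])
           ~^~~~~~~~~~~~~~~~~~~~~~~~~~~
ValueError: matmul: Input operand 1 has a mismatch in its core dimension 0, with gufunc signature (n?,k),(k,m?)->(n?,m?) (size 4 is different from 3)
```

```bash
sed -i 's/    return P@.*/    q=ci["rotation"]; R=Rotation.from_quat([q[1],q[2],q[3],q[0]]).as_matrix()\n    return P@R.T+np.array(ci["origin"])/; s/^import numpy.*/&\nfrom scipy.spatial.transform import Rotation/' h.py
python3 - <<'E'
from h import *
ims=[]
for n in("side","top"):
    p,d,ci=snap(n,n+'1.png'); print(n,ci["origin"],ci["rotation"])
    W=cloud(ci,d); np.savez('c_'+n,p=p,d=d,W=W)
    for t in ["spring","bush","bearing","block","spring_cup","bush_tray","bearing_dish","block_tray","piston","spark_plug"]:
        for r in bot.outline_of(t,n)[:4]:
            m=r["mask"]&(d>0)
            q=W[m]
            print(t,round(r["p"],2),np.round(np.array(r["at"])*[420,560]),m.sum(),np.round(np.median(q,0),3) if len(q) else '',np.round(np.percentile(q,[2,98],axis=0),3).tolist() if len(q) else '')
E
```

```text
side [ 0.25035823 -0.53057644  0.45418581] [-0.52136408  0.84023715 -0.12242903  0.08480662]
spring 0.88 [276. 360.] 606 [ 0.522 -0.053  0.075] [[0.507, -0.063, -0.001], [0.591, 0.072, 0.094]]
spring 0.77 [291. 284.] 269 [0.433 0.028 0.015] [[0.423, 0.021, -0.001], [0.446, 0.071, 0.029]]
spring 0.74 [239. 208.] 326 [0.348 0.189 0.023] [[0.333, 0.179, -0.002], [0.361, 0.265, 0.04]]
bush 0.64 [301. 360.] 453 [ 0.516 -0.06   0.041] [[0.502, -0.07, 0.036], [0.541, -0.036, 0.054]]
bush 0.21 [184. 310.] 849 [0.589 0.371 0.038] [[0.564, 0.36, 0.002], [0.624, 0.415, 0.058]]
bearing 0.83 [310. 360.] 580 [ 0.512 -0.069  0.033] [[0.494, -0.08, 0.021], [0.55, -0.035, 0.036]]
block 0.61 [318. 347.] 1131 [ 0.503 -0.068  0.015] [[0.478, -0.079, -0.001], [0.568, -0.017, 0.021]]
spring_cup 0.73 [266. 262.] 487 [0.422 0.125 0.003] [[0.396, 0.098, 0.001], [0.446, 0.149, 0.008]]
bush_tray 0.83 [218. 285.] 652 [0.511 0.28  0.003] [[0.475, 0.244, 0.001], [0.546, 0.317, 0.008]]
bearing_dish 0.96 [225. 196.] 741 [0.329 0.306 0.003] [[0.293, 0.262, 0.001], [0.368, 0.345, 0.008]]
bearing_dish 0.37 [228. 251.]
[... 1005 characters left out ...]
 [0.555, -0.017, 0.04]]
block 0.86 [203. 403.] 347 [ 0.493 -0.038  0.021] [[0.479, -0.07, 0.007], [0.57, -0.018, 0.024]]
spring_cup 0.84 [236. 328.] 604 [0.422 0.125 0.004] [[0.395, 0.1, 0.0], [0.447, 0.15, 0.01]]
bush_tray 0.76 [194. 251.] 1200 [0.511 0.284 0.004] [[0.476, 0.248, -0.001], [0.548, 0.32, 0.009]]
bearing_dish 0.82 [276. 236.] 1362 [0.33  0.303 0.004] [[0.293, 0.266, 0.0], [0.37, 0.341, 0.009]]
block_tray 0.67 [212. 186.] 1882 [0.47  0.425 0.004] [[0.414, 0.378, 0.0], [0.527, 0.47, 0.009]]
piston 0.8 [150. 200.] 945 [0.591 0.388 0.056] [[0.565, 0.361, 0.009], [0.623, 0.424, 0.06]]
spark_plug 0.61 [229. 268.] 168 [0.435 0.248 0.019] [[0.428, 0.216, 0.012], [0.443, 0.273, 0.024]]
```

View pics/side1.png

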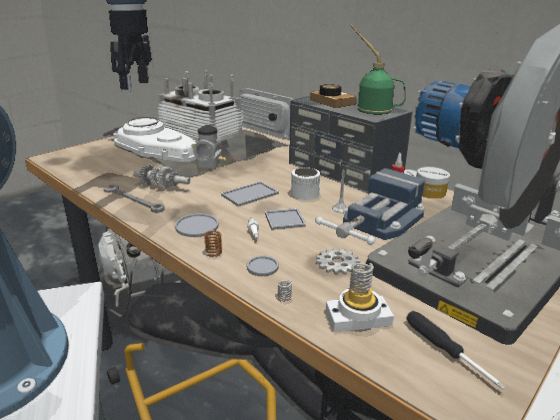

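View pics/top1.png

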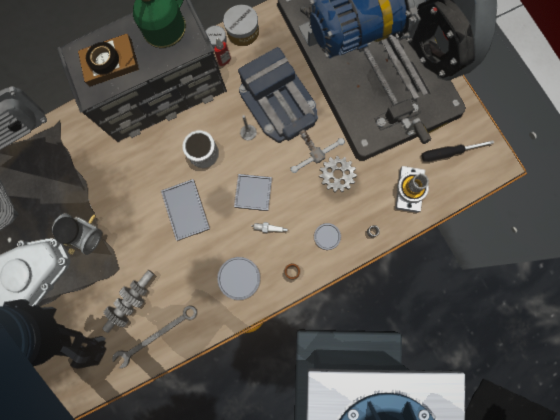

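```bash
python3 - <<'E'
from h import *
p0=np.load('c_side.npz');p1=np.load('c_top.npz')
c=cv2.resize(p0['p'][225:345,250:420],None,fx=4,fy=4,interpolation=3); cv2.imwrite('pics/crop1.png',c[:,:,::-1])
for nm,z in(('side',p0),('top',p1)):
    W=z['W']; near=np.hypot(W[...,0]-.522,W[...,1]+.05)
    for lo,hi,r in((.012,.0245,.075),(.03,.04,.06),(.045,.058,.04),(.09,.1,.04)):
        m=(near<r)&(W[...,2]>lo)&(W[...,2]<hi)
        q=W[m][:,:2].astype(np.float32)*1000
        if len(q)>5: print(nm,lo,len(q),np.round(cv2.minAreaRect(q)[0]),np.round(cv2.minAreaRect(q)[1]),round(cv2.minAreaRect(q)[2],1),'bb',q.min(0).round(),q.max(0).round())
    for t,cx,cy,r in(('cup',.422,.125,.035),('btray',.511,.283,.06),('dish',.33,.304,.055),('ltray',.47,.424,.075)):
        n2=np.hypot(W[...,0]-cx,W[...,1]-cy); m=(n2<r)&(W[...,2]>.0045)&(W[...,2]<.012)
        q=W[m][:,:2].astype(np.float32)*1000
        print(nm,t,len(q),[np.round(a,1) for a in cv2.minAreaRect(q)], np.median(W[(n2<.02)][:,2]).round(4))
    m=(near<.25)&(W[...,2]>.035)&(near>.06)
    print('tall near',np.round(near[m].min(),3),W[m][near[m].argmin()])
E
```

```text
side 0.012 756 [536. -54.] [ 56. 115.] 81.5 bb [477. -89.] [591. -18.]
side 0.03 632 [523. -53.] [55. 60.] 67.9 bb [493. -81.] [554. -21.]
side 0.045 221 [521. -50.] [31. 31.] 30.7 bb [506. -67.] [538. -34.]
side 0.09 92 [520. -50.] [27. 30.] 44.5 bb [507. -63.] [536. -33.]
side cup 157 [array([421.7, 123.7]), array([54.7, 55.2]), np.float64(15.6)] 0.0027
side btray 188 [array([511.3, 280.7]), array([77.7, 72.2]), np.float64(85.0)] 0.0031
side dish 171 [array([331.4, 303.8]), array([88.9, 84.3]), np.float64(75.2)] 0.0027
side ltray 225 [array([470.8, 425.2]), array([118.3,  78.9]), np.float64(21.8)] -0.7047
tall near 0.068 [ 0.59010203 -0.05326586  0.10791709]
top 0.012 409 [537. -49.] [ 55. 117.] 80.0 bb [478. -86.] [592. -17.]
top 0.03 323 [523. -46.] [62. 59.] 31.0 bb [494. -77.] [556. -16.]
top 0.045 73 [523. -45.] [34. 30.] 1.3 bb [506. -60.] [540. -30.]
top 0.09 80 [523. -46.] [30. 27.] 0.0 bb [508. -60.] [538. -33.]
top cup 284 [array([422.3, 126. ]), array([53.9, 54.2]), np.float64(46.0)] 0.0038
top btray 549 [array([507.1, 277.7]), array([83.4, 97.1]), np.float64(85.0)] 0.0037
top dish 513 [array([334.7, 305.1]), array([91.3, 86. ]), np.float64(10.3)] 0.0035
top ltray 750 [array([475. , 413.2]), array([120.1, 108.2]), np.float64(16.4)] 0.0036
tall near 0.071 [ 0.59260418 -0.05137947  0.11007331]
```

View pics/crop1.png

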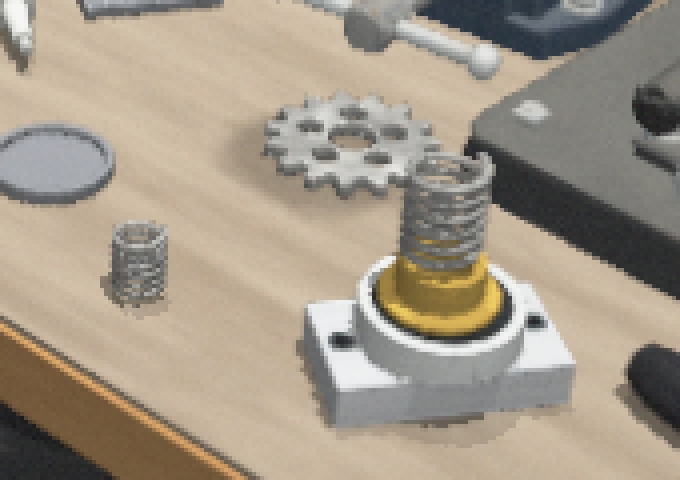

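```bash
python3 - <<'E'
from h import *
for nm in('side','top'):
    W=np.load(f'c_{nm}.npz')['W']; near=np.hypot(W[...,0]-.522,W[...,1]+.048)
    m=(near<.06)&(W[...,2]>.012)&(W[...,2]<.0245)
    q=W[m][:,:2].astype(np.float32)*1000
    print(nm,len(q),[np.round(a,1) for a in cv2.minAreaRect(q)])
    H=np.full((10,18),-1.)
    x=((W[...,0]-.40)/.02).astype(int);y=((W[...,1]+.2)/.02).astype(int)
    H=np.full((16,18),-1.)
    ok=(W[...,0]>.4)&(x<18)&(W[...,1]>-.2)&(y<16)&(W[...,2]>-.05)&(W[...,2]<.6)
    np.maximum.at(H,(y[ok],x[ok]),W[...,2][ok])
    print((H*1000).astype(int)[::-1])
E
```

```text
side 737 [array([524.2, -52. ]), array([56.4, 90.8]), np.float64(81.5)]
[[    8     7     8     1     1     6     7     6     7    38    44    41
  -1000    33   271   299   304   307]
 [    7     7     1     1     1     5     6     7     7     7    45    41
     35    34    34   291   301   307]
 [    0     1     1     1     1     1     7     7     6    33    34    34
     34    35    34   278   298   302]
 [    0    27    24     1     1     1     0     1     0    34    41    35
     35    34 -1000 -1000   272    35]
 [    0    29    30     0     1     0     1     1    -1    34    35    35
     35    33 -1000 -1000 -1000    65]
 [    0    19     1     1     1     1     0 -1000     0    29    34    35
     47    78 -1000    65    66    66]
 [    0     0     0     0    19 -1000 -1000 -1000 -1000     1    33    35
     79    79    79   354   352    36]
 [    0     1     0     0    36    91    90    34    20     2   116   118
    340   354   355   355   352   400]
 [    0     1     1    19    35    93    95    39    20   118   119   118
    341   353   356   373   390   401]
 [-1000    
[... 1960 characters left out ...]
51   375   370    41]
 [-1000     2     3     5     3     4     3     3     4    25    24     3
     37   304   339   368   369    39]
 [-1000 -1000     3     4     4     5     4     4     5    24    27     5
     34    38   323   339    39    39]
 [-1000 -1000     0     3     4     5     4     3     3    21    25    17
      5    36    37    44    38    38]
 [-1000 -1000 -1000     2     4     5     5     3     5     5    24    20
      3    15    38    43   357   353]
 [-1000 -1000 -1000 -1000     4     6     3     4     5     4    24    20
      4     5   379   394   383     5]
 [-1000 -1000 -1000 -1000     2     6     4     4     3     5    17    16
      5     4   375   370     5     4]]
```

```bash
cat >> h.py <<'E'
def pose():
    s=bot.observe(); q=s["ee_rot"]; R=Rotation.from_quat([q[1],q[2],q[3],q[0]]).as_matrix()
    return s,R
def go(x,y,z,yaw):
    """needed turn about tool z (deg) & shift mm; yaw = angle of tool y in world, deg"""
    s,R=pose(); a=np.degrees(np.arctan2(R[1,1],R[0,1])); t=-((yaw-a+90)%180-90)
    sh=R.T@(np.array([x,y,z])-s["eef_pos"])*1000
    print('t',round(s["t"],2),'pos',np.round(s["eef_pos"]*1000,1),'yaw',round(a,1),'j6',round(s["joint_pos"][5],2),'TURN',round(t,1),'SHIFT',np.round(sh,1))
E
python3 - <<'E'
from h import *
go(.500,-.048,.225,83)
for nm in('side','top'):
    W=np.load(f'c_{nm}.npz')['W']; 
    m=(W[...,0]>.56)&(W[...,0]<.65)&(abs(W[...,1]+.05)<.06)&(W[...,2]>.06)&(W[...,2]<.2)
    print(np.percentile(W[m],[0,1,99],axis=0).round(3))
for t in ["bush_tray","block_tray","spring_cup","bearing_dish"]:
  for nm in('top','side'):
    p,d,ci=snap(nm); 
    m=bot.outline_of(t,nm)[0]["mask"]; v,u=np.nonzero(m)
    # intersect with z=.006 plane
    A=world(ci,np.ones(len(u)),u,v); o=np.array(ci["origin"]); k=(.006-o[2])/(A[:,2]-o[2]); P=(o+(A-o)*k[:,None])[:,:2]*1000
    print(t,nm,[np.round(a,1) for a in cv2.minAreaRect(P.astype(np.float32))])
E
```

```text
t 1.15 pos [240.7 522.2 225.3] yaw 65.3 j6 -0.21 TURN -17.7 SHIFT [-4.742e+02 -4.093e+02  3.000e-01]
[[ 0.59  -0.066  0.06 ]
 [ 0.593 -0.064  0.062]
 [ 0.647 -0.033  0.119]]
[[ 0.593 -0.064  0.06 ]
 [ 0.593 -0.062  0.061]
 [ 0.649 -0.024  0.121]]
bush_tray top [array([511. , 283.1]), array([71.4, 71.2]), np.float64(85.0)]
bush_tray side [array([510.6, 280.5]), array([81.9, 76.8]), np.float64(80.3)]
block_tray top [array([471.8, 425.7]), array([118.1,  77.8]), np.float64(21.6)]
block_tray side [array([469.2, 422. ]), array([120.7,  90.8]), np.float64(22.7)]
spring_cup top [array([422.5, 125.8]), array([53.8, 54.5]), np.float64(46.0)]
spring_cup side [array([421.3, 121.1]), array([62.5, 54.4]), np.float64(74.2)]
bearing_dish top [array([330.6, 304.1]), array([85.1, 83.1]), np.float64(28.8)]
bearing_dish side [array([330.2, 298.1]), array([102. ,  83.3]), np.float64(80.1)]
```

Candidates for "spring" in the side view: grey coil on the stack (row 276, col 360), small grey coil (291, 284) and brown coil (243, 213). The crop shows the stack's coil is grey and the larger of the two grey ones, so I choose it. The saw handle behind the stack (x ≥ 0.59, z 0.06–0.12) is the thing to avoid.

```bash
python3 -m inch '-4 0 0 0 0 0 100;0 0 -18 -47 -41 0 100;0 0 -18 -94 -82 0 100;0 0 -18 -142 -123 0 100;0 0 -18 -190 -164 0 100;0 0 -18 -237 -205 0 100;0 0 -18 -285 -246 0 100;0 0 -18 -350 -300 0 100;0 0 -18 -400 -345 0 100;0 0 -18 -440 -380 0 100' 60
python3 - <<'E'
from h import *
go(.500,-.048,.225,83)
p,d,ci=snap("wrist","w1.png"); print(ci["origin"]); np.savez('c_w',p=p,d=d,W=cloud(ci,d))
E
```

```text
t: 3.2
eef_pos: [0.4734, 0.01, 0.2257]
ee_rot: [0.001, 0.059, 0.998, 0.0]
contact_force: [0.8, 0.6, 0.3]
gripper_width: 0.0855
gripper_force: 0.0
t 3.2 pos [473.4  10.  225.7] yaw 83.2 j6 -1.68 TURN 0.2 SHIFT [-33.2 -54.5   0.7]
[0.39722296 0.01980429 0.37457505]
```

View pics/w1.png

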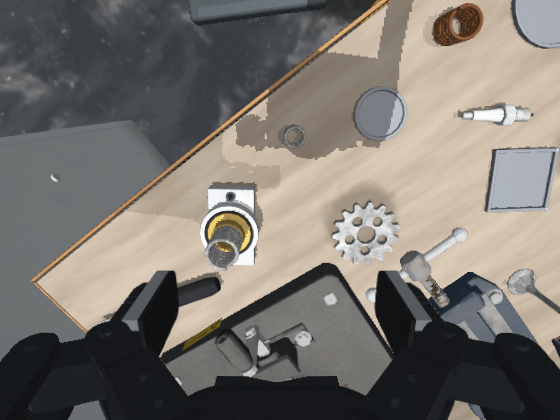

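The wrist view shows the stack at about (row 230, col 230), spring on top; the cup at (112, 380), and the saw below the stack.

```bash
python3 - <<'E'
from h import *
W=np.load('c_w.npz')['W']; near=np.hypot(W[...,0]-.522,W[...,1]+.048)
for lo,hi,r in((.015,.025,.06),(.03,.04,.05),(.047,.058,.03),(.088,.1,.03),(.06,.1,.03)):
    m=(near<r)&(W[...,2]>lo)&(W[...,2]<hi); q=W[m][:,:2].astype(np.float32)*1000
    print(lo,len(q),np.median(W[m][:,2]).round(4),[np.round(a,1) for a in cv2.minAreaRect(q)],[np.round(a,1) for a in cv2.minEnclosingCircle(q)])
n2=np.hypot(W[...,0]-.422,W[...,1]-.125); m=(n2<.035)&(W[...,2]>.0045)&(W[...,2]<.01); q=W[m][:,:2].astype(np.float32)*1000
print('cup',[np.round(a,1) for a in cv2.minAreaRect(q)])
go(.521,-.048,.15,83)
E
```

```text
0.015 1056 0.0203 [array([524.6, -42.7]), array([54.8, 90.9]), np.float64(83.0)] [array([524. , -45.3]), np.float64(50.8)]
0.03 1113 0.036 [array([521. , -44.1]), array([61.5, 55.4]), np.float64(60.8)] [array([524. , -45.9]), np.float64(31.2)]
0.047 256 0.0533 [array([521., -44.]), array([30.5, 31.2]), np.float64(10.7)] [array([522.7, -44.9]), np.float64(16.9)]
0.088 419 0.0923 [array([521.4, -44.5]), array([30.2, 29.8]), np.float64(58.4)] [array([521.5, -44.3]), np.float64(15.3)]
0.06 1088 0.0833 [array([521.2, -44.3]), array([30.2, 30.2]), np.float64(58.4)] [array([521.4, -44.2]), np.float64(15.4)]
cup [array([421.2, 126.5]), array([54.8, 55.3]), np.float64(32.2)]
t 3.25 pos [476.2   3.3 226. ] yaw 83.0 j6 -1.69 TURN -0.0 SHIFT [-50.4 -45.1  76.4]
```

```bash
python3 -m inch '0 0 0 -25 -22 0 100;0 0 0 -47 -38 0 100;0 0 0 -47 -38 30 100;0 0 0 -47 -38 75 100;0 0 0 -47 -38 75 100;0 0 0 -47 -38 75 100;0 0 0 -47 -38 75 100;0 0 0 -47 -38 75 100;0 0 0 -47 -38 75 100;0 0 0 -47 -38 75 100' 40
python3 - <<'E'
from h import *
p,d,ci=snap("wrist","w2.png"); W=cloud(ci,d); near=np.hypot(W[...,0]-.522,W[...,1]+.048)
for lo,hi,r in((.015,.025,.06),(.03,.04,.05),(.047,.058,.03),(.088,.1,.03),(.06,.1,.03)):
    m=(near<r)&(W[...,2]>lo)&(W[...,2]<hi); q=W[m][:,:2].astype(np.float32)*1000
    print(lo,len(q),np.median(W[m][:,2]).round(4),[np.round(a,1) for a in cv2.minAreaRect(q)],[np.round(a,1) for a in cv2.minEnclosingCircle(q)])
go(.521,-.046,.079,83)
E
```

```text
t: 4.5
eef_pos: [0.515, -0.0312, 0.1506]
ee_rot: [0.0, 0.059, 0.998, -0.0]
contact_force: [0.4, -0.0, 0.0]
gripper_width: 0.0856
gripper_force: 0.0
0.015 1775 0.0204 [array([524.1, -43.6]), array([54.1, 90. ]), np.float64(82.8)] [array([523.8, -45.1]), np.float64(50.6)]
0.03 1831 0.0361 [array([520.6, -44.9]), array([61.6, 54.8]), np.float64(76.7)] [array([524. , -45.9]), np.float64(31.1)]
0.047 396 0.0531 [array([520. , -44.6]), array([29.1, 30.4]), np.float64(23.6)] [array([522.3, -45.1]), np.float64(16.8)]
0.088 778 0.0923 [array([521. , -44.2]), array([30.1, 29.9]), np.float64(80.7)] [array([521.4, -44.6]), np.float64(15.5)]
0.06 1789 0.0851 [array([521. , -44.2]), array([30.1, 29.9]), np.float64(80.7)] [array([521.4, -44.6]), np.float64(15.5)]
t 4.55 pos [515.  -31.2 150.4] yaw 83.3 j6 -1.74 TURN 0.3 SHIFT [ -7.7 -14.   71.4]
```

View pics/w2.png

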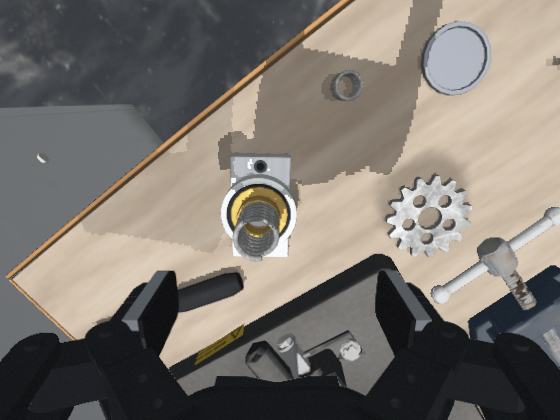

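The spring is at about (row 235, col 258), upright on the bush, with clear space for both fingers.

```bash
python3 -m inch '0 0 0 -8 -13 0 100;0 0 0 -8 -13 35 100;0 0 0 -8 -13 60 90;0 0 0 -8 -13 69 80;0 0 0 -8 -13 69 60;0 0 0 -8 -13 69 45;0 0 0 -8 -13 69 30;0 0 0 -8 -13 69 20;0 0 0 -8 -13 69 20;0 0 0 -8 -13 69 20' 40
python3 -c "
from h import *
go(.422,.1255,.2,83)"
```

```text
t: 5.8
eef_pos: [0.5224, -0.0454, 0.0827]
ee_rot: [0.001, 0.059, 0.998, -0.0]
contact_force: [-0.5, -0.2, 6.6]
gripper_width: 0.0281
gripper_force: 39.3
t 5.8 pos [522.4 -45.4  82.7] yaw 83.3 j6 -1.77 TURN 0.3 SHIFT [ 119.4  157.9 -117.7]
```

```bash
python3 -m inch '0 0 0 0 0 -20 20;0 0 0 0 0 -60 20;0 0 0 15 20 -70 20;0 0 0 45 60 -70 20;0 0 0 75 100 -70 20;0 0 0 105 140 -70 20;0 0 0 119 158 -70 20;0 0 0 119 158 -40 20;0 0 0 119 158 -10 20;0 0 0 119 158 20 20'
python3 - <<'E'
from h import *
p,d,ci=snap("wrist","w3.png"); W=cloud(ci,d)
m=(np.hypot(W[...,0]-.422,W[...,1]-.125)<.034)&(W[...,2]>.0045)&(W[...,2]<.01); q=W[m][:,:2].astype(np.float32)*1000
print('cup',[np.round(a,1) for a in cv2.minAreaRect(q)])
go(.422,.1255,.032,83)
E
```

```text
t: 7.05
eef_pos: [0.4218, 0.1261, 0.0608]
ee_rot: [0.001, 0.058, 0.998, 0.0]
contact_force: [0.7, -0.7, -0.7]
gripper_width: 0.028
gripper_force: 39.6
cup [array([420.4, 126.8]), array([53.6, 55.3]), np.float64(20.9)]
t 7.1 pos [418.8 125.8  57.2] yaw 83.3 j6 -1.43 TURN 0.3 SHIFT [-3.3  0.1 25.2]
```

View pics/w3.png

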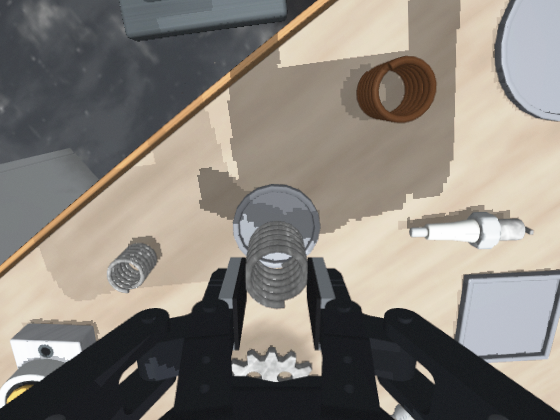

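```bash
python3 -m inch '0 0 0 0 0 0 20;0 0 0 0 0 0 20;0 0 0 0 0 5 20;0 0 0 0 0 10 20;0 0 0 0 0 15 20;0 0 0 0 0 20 20;0 0 0 0 0 20 20;0 0 0 0 0 20 20;0 0 0 0 0 20 20;0 0 0 0 0 20 20'
python3 - <<'E'
from h import *
go(.4215,.126,.033,83)
p,d,ci=snap("wrist"); W=cloud(ci,d)
m=(np.hypot(W[...,0]-.422,W[...,1]-.125)<.022)&(W[...,2]>.015)&(W[...,2]<.3); q=W[m]; print(np.percentile(q,[1,50,99],axis=0).round(4))
go(.4215,.126,.033,83)
E
```

```text
t: 8.35
eef_pos: [0.4219, 0.1259, 0.0414]
ee_rot: [0.0, 0.059, 0.998, 0.0]
contact_force: [-0.5, 0.6, -0.7]
gripper_width: 0.0281
gripper_force: 39.6
t 8.35 pos [421.9 125.9  41.4] yaw 83.3 j6 -1.43 TURN 0.3 SHIFT [0.4 0.1 8.4]
[[0.4024 0.1083 0.0187]
 [0.4112 0.124  0.0895]
 [0.4343 0.1442 0.1389]]
t 8.4 pos [421.8 125.9  41.4] yaw 83.3 j6 -1.43 TURN 0.3 SHIFT [0.4 0.1 8.4]
```

```bash
python3 -m inch '0 0 0 0 0 4 20;0 0 0 0 0 8 20;0 0 0 0 0 9 20;0 0 0 0 0 9 20;0 0 0 0 0 9 20;0 0 0 0 0 9 35;0 0 0 0 0 9 50;0 0 0 0 0 9 60;0 0 0 0 0 0 60;0 0 0 0 0 -40 80'
python3 - <<'E'
from h import *
go(.524,-.0455,.19,83)
p,d,ci=snap("side"); W=cloud(ci,d)
m=(np.hypot(W[...,0]-.422,W[...,1]-.125)<.022)&(W[...,2]>.012)&(W[...,2]<.06); q=W[m]; print(np.percentile(q,[1,50,99],axis=0).round(4))
E
```

```text
t: 9.65
eef_pos: [0.4196, 0.1257, 0.0804]
ee_rot: [-0.003, 0.059, 0.998, -0.0]
contact_force: [-0.5, -0.3, -0.3]
gripper_width: 0.0674
gripper_force: 0.0
t 9.65 pos [419.6 125.7  80.4] yaw 83.3 j6 -1.43 TURN 0.3 SHIFT [-123.2 -157.9 -110.1]
[[0.4063 0.1079 0.0128]
 [0.4197 0.115  0.0309]
 [0.4345 0.137  0.0441]]
```

```bash
python3 -m inch '0 0 0 0 0 -40 100;0 0 0 -15 -20 -70 100;0 0 0 -45 -60 -70 100;0 0 0 -75 -100 -70 100;0 0 0 -105 -139 -70 100;0 0 0 -119 -158 -70 100;0 0 0 -119 -158 -70 100;0 0 0 -119 -158 -50 100;0 0 0 -119 -158 -50 100;0 0 0 -119 -158 -50 100'
python3 - <<'E'
from h import *
p,d,ci=snap("wrist","w4.png"); W=cloud(ci,d); near=np.hypot(W[...,0]-.522,W[...,1]+.046)
for lo,hi,r in((.015,.025,.06),(.03,.0375,.05),(.0385,.042,.05),(.047,.058,.03)):
    m=(near<r)&(W[...,2]>lo)&(W[...,2]<hi); q=W[m][:,:2].astype(np.float32)*1000
    print(lo,len(q),np.median(W[m][:,2]).round(4),[np.round(a,1) for a in cv2.minAreaRect(q)],[np.round(a,1) for a in cv2.minEnclosingCircle(q)])
go(.522,-.0455,.064,83)
E
```

```text
t: 10.95
eef_pos: [0.5211, -0.044, 0.1318]
ee_rot: [0.0, 0.058, 0.998, 0.0]
contact_force: [0.8, -0.0, 1.4]
gripper_width: 0.0852
gripper_force: 0.0
0.015 2770 0.0204 [array([524.1, -45.4]), array([56.1, 90.3]), np.float64(82.3)] [array([524.2, -45.7]), np.float64(50.9)]
0.03 2251 0.0358 [array([523.8, -46.3]), array([61.3, 61.7]), np.float64(84.8)] [array([524.1, -45.9]), np.float64(31.1)]
0.0385 986 0.0403 [array([522.5, -45.3]), array([44.9, 45. ]), np.float64(51.6)] [array([522.9, -45.3]), np.float64(23.0)]
0.047 1142 0.054 [array([522.4, -45. ]), array([33.2, 33. ]), np.float64(57.0)] [array([522.5, -45.2]), np.float64(17.0)]
t 11.0 pos [521.5 -44.3 132. ] yaw 83.3 j6 -1.77 TURN 0.3 SHIFT [-0.6 -1.1 68. ]
```

View pics/w4.png

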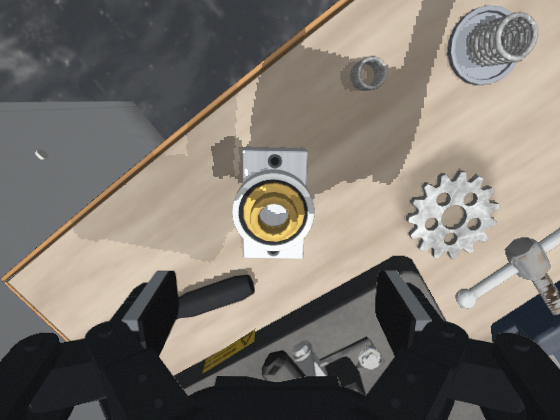

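```bash
python3 -m inch '0 0 0 -1 -1 20 100;0 0 0 -1 -1 50 90;0 0 0 -1 -1 65 80;0 0 0 -1 -1 72 70;0 0 0 -1 -1 72 60;0 0 0 -1 -1 72 45;0 0 0 -1 -1 72 35;0 0 0 -1 -1 72 25;0 0 0 -1 -1 72 25;0 0 0 -1 -1 72 25' 50
python3 -c "
from h import *
go(.511,.283,.15,85)"
```

```text
t: 12.25
eef_pos: [0.5222, -0.0461, 0.0593]
ee_rot: [-0.0, 0.059, 0.998, 0.0]
contact_force: [-0.6, -0.6, 0.0]
gripper_width: 0.0215
gripper_force: 0.0
t 12.25 pos [522.2 -46.1  59.3] yaw 83.3 j6 -1.77 TURN -1.7 SHIFT [ 49.8 325.5 -90.7]
```

```bash
python3 - <<'E'
from h import *
p,d,ci=snap("wrist","w5.png"); W=cloud(ci,d); near=np.hypot(W[...,0]-.522,W[...,1]+.046)
s=bot.observe(); print(s["gripper_width"],s["contact_force"])
p,d,ci=snap("side"); c=cv2.resize(p[225:345,280:450],None,fx=4,fy=4,interpolation=3); cv2.imwrite('pics/crop2.png',c[:,:,::-1])
E
```

```text
0.02139546813881418 [0.45116302 0.83410165 0.14307383]
```

View pics/w5.png

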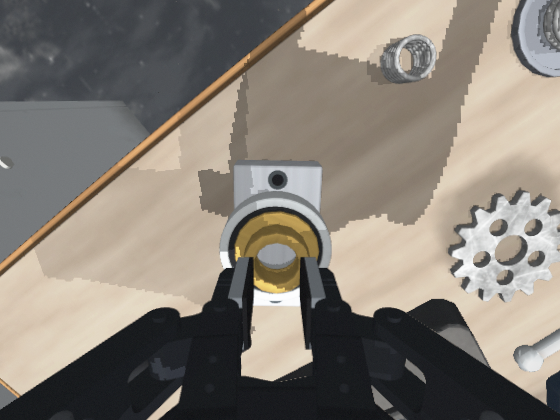

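View pics/crop2.png

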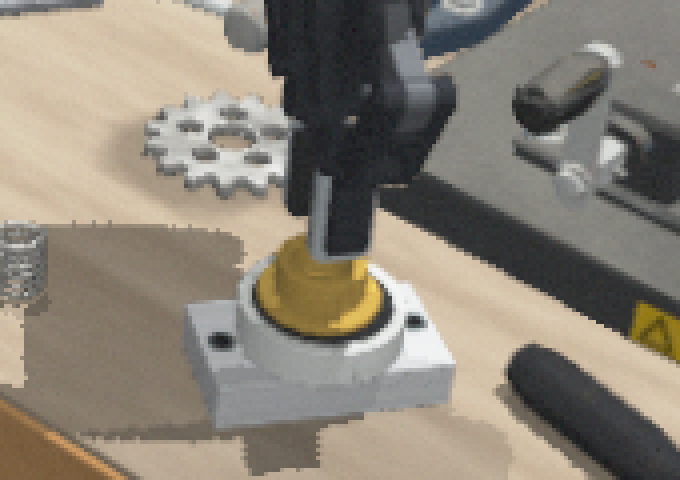

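The fingers closed just above the sleeve rather than round it: they reach less far at this opening than I assumed. I will measure the tip height.

```bash
python3 - <<'E'
from h import *
p,d,ci=snap("side"); W=cloud(ci,d)
for v in range(278,295,2): print(v,[tuple((W[v,u]*1000).round().astype(int)) for u in (360,364,368,371)])
p,d,ci=snap("wrist"); W=cloud(ci,d); near=np.hypot(W[...,0]-.522,W[...,1]+.046)
for lo,hi,r in((.0385,.042,.05),(.047,.056,.03)):
    m=(near<r)&(W[...,2]>lo)&(W[...,2]<hi); q=W[m][:,:2].astype(np.float32)*1000
    print(lo,len(q),np.median(W[m][:,2]).round(4),[np.round(a,1) for a in cv2.minEnclosingCircle(q)])
go(.522,-.0455,.064,83)
E
```

```text
278 [(np.int64(512), np.int64(-63), np.int64(85)), (np.int64(514), np.int64(-71), np.int64(90)), (np.int64(520), np.int64(-71), np.int64(89)), (np.int64(524), np.int64(-72), np.int64(89))]
280 [(np.int64(513), np.int64(-63), np.int64(82)), (np.int64(514), np.int64(-70), np.int64(86)), (np.int64(520), np.int64(-72), np.int64(87)), (np.int64(524), np.int64(-72), np.int64(86))]
282 [(np.int64(512), np.int64(-64), np.int64(79)), (np.int64(514), np.int64(-72), np.int64(84)), (np.int64(519), np.int64(-73), np.int64(84)), (np.int64(524), np.int64(-72), np.int64(82))]
284 [(np.int64(512), np.int64(-65), np.int64(76)), (np.int64(515), np.int64(-70), np.int64(80)), (np.int64(521), np.int64(-71), np.int64(79)), (np.int64(525), np.int64(-72), np.int64(78))]
286 [(np.int64(513), np.int64(-64), np.int64(72)), (np.int64(515), np.int64(-72), np.int64(77)), (np.int64(521), np.int64(-72), np.int64(76)), (np.int64(526), np.int64(-72), np.int64(75))]
288 [(np.int64(514), np.int64(-63), np.int64(68)), (np.int64(516), np.int64(-70), np.int64(72)), (np.int64(525), np.int64(-65), np.int64(67)), (np.int64(530), np.int64(-65), np.int64(66))]
290 [(np.int64(513), np.int64(-65), np.int64(66)), (np.int64(519), np.int64(-65), np.int64(65)), (np.int64(533), np.int64(-52), np.int64(52)), (np.int64(538), np.int64(-52), np.int64(52))]
292 [(np.int64(529), np.int64(-37), np.int64(39)), (np.int64(533), np.int64(-43), np.int64(42)), (np.int64(531), np.int64(-57), np.int64(53)), (np.int64(536), np.int64(-58), np.int64(52))]
294 [(np.int64(518), np.int64(-57), np.int64(52)), (np.int64(523), np.int64(-59), np.int64(53)), (np.int64(529), np.int64(-61), np.int64(53)), (np.int64(536), np.int64(-57), np.int64(48))]
0.0385 1574 0.0402 [array([522.3, -45.3]), np.float64(22.8)]
0.047 1908 0.0537 [array([522.6, -45.2]), np.float64(17.1)]
t 12.45 pos [522.2 -46.1  59.3] yaw 83.3 j6 -1.77 TURN 0.3 SHIFT [ 0.3  0.6 -4.7]
```

Side-camera depth puts the tips at z≈0.065 with the TCP at 0.059, so they stand about 6 mm behind the TCP at this opening, not 19 mm ahead. I'll go down open, then measure the tips before closing.

```bash
python3 -m inch '0 0 0 0 0 -5 40;0 0 0 0 0 -5 65;0 0 0 0 0 -5 65;0 0 0 0 0 -5 65;0 0 0 0 0 0 65;0 0 0 0 0 5 65;0 0 0 0 0 10 65;0 0 0 0 0 13 65;0 0 0 0 0 13 65;0 0 0 0 0 13 65' 50
python3 - <<'E'
from h import *
s=bot.observe(); print(s["gripper_width"])
p,d,ci=snap("side"); W=cloud(ci,d)
c=cv2.resize(p[225:345,280:450],None,fx=4,fy=4,interpolation=3); cv2.imwrite('pics/crop3.png',c[:,:,::-1])
m=(abs(W[...,0]-.522)<.016)&(W[...,1]<-.062-.015)&(W[...,1]>-.11)&(W[...,2]>.03); q=W[m]; print(np.percentile(q,[0,1,2,5,50],axis=0).round(3))
v,u=np.nonzero(m); print(u[q[:,2].argsort()[:6]],v[q[:,2].argsort()[:6]],q[q[:,2].argsort()[:6]].round(3))
E
```

```text
t: 13.7
eef_pos: [0.5223, -0.0462, 0.0464]
ee_rot: [0.0, 0.059, 0.998, -0.0]
contact_force: [0.1, 0.2, 0.2]
gripper_width: 0.0557
gripper_force: 0.0
0.055735427110578564
[[ 0.506 -0.11   0.03 ]
 [ 0.506 -0.11   0.035]
 [ 0.506 -0.11   0.062]
 [ 0.507 -0.109  0.076]
 [ 0.517 -0.085  0.241]]
[361 368 374 369 370 362] [316 315 313 315 314 316] [[ 0.512 -0.078  0.03 ]
 [ 0.523 -0.079  0.03 ]
 [ 0.533 -0.078  0.031]
 [ 0.524 -0.08   0.031]
 [ 0.526 -0.079  0.031]
 [ 0.513 -0.079  0.031]]
```

View pics/crop3.png

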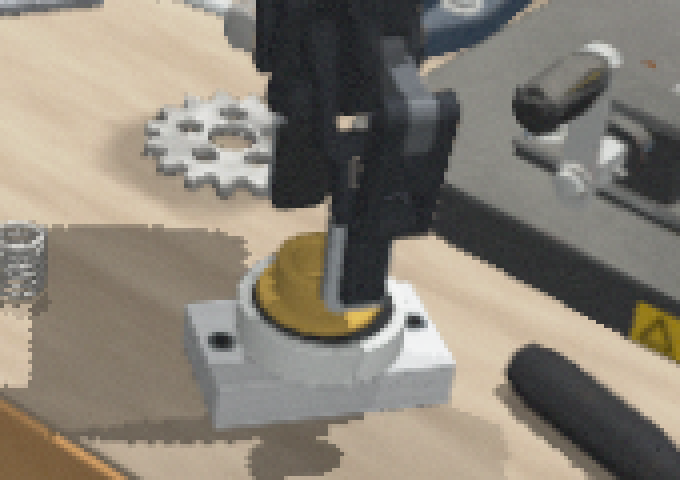

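```bash
python3 - <<'E'
from h import *
p,d,ci=snap("side"); W=cloud(ci,d)
for v in range(294,305): print(v,[(W[v,u]*1000).round().astype(int).tolist() for u in (363,366,369,372)])
E
```

```text
294 [[510, -79, 70], [510, -87, 76], [514, -88, 76], [519, -88, 74]]
295 [[510, -80, 69], [510, -87, 74], [514, -89, 75], [520, -86, 71]]
296 [[510, -81, 68], [510, -88, 73], [515, -87, 71], [520, -88, 71]]
297 [[510, -81, 66], [510, -88, 71], [516, -87, 69], [520, -87, 69]]
298 [[511, -80, 64], [510, -89, 70], [515, -88, 69], [520, -89, 68]]
299 [[510, -81, 63], [511, -88, 68], [515, -89, 68], [520, -89, 67]]
300 [[510, -82, 62], [512, -87, 65], [516, -87, 64], [521, -87, 63]]
301 [[511, -80, 58], [512, -86, 63], [517, -86, 62], [524, -83, 58]]
302 [[510, -82, 58], [516, -81, 56], [520, -81, 56], [524, -83, 56]]
303 [[521, -64, 41], [527, -62, 38], [530, -65, 39], [534, -67, 40]]
304 [[520, -65, 40], [525, -66, 39], [529, -66, 39], [534, -66, 37]]
```

Tip bottom is about z 0.057 at TCP 0.046 (opening 56 mm). To bring the tips to about 0.043 on the sleeve, just above the flange, I go down 11 mm more and close.

```bash
python3 -m inch '0 0 0 0 0 4 65;0 0 0 0 0 8 65;0 0 0 0 0 11 65;0 0 0 0 0 11 65;0 0 0 0 0 11 55;0 0 0 0 0 11 45;0 0 0 0 0 11 35;0 0 0 0 0 11 25;0 0 0 0 0 11 25;0 0 0 0 0 11 25' 50
python3 -c "
from h import *
go(.511,.283,.15,85)"
```

```text
t: 15.05
eef_pos: [0.5225, -0.0462, 0.0359]
ee_rot: [0.0, 0.059, 0.998, -0.0]
contact_force: [-1.5, -0.3, 4.8]
gripper_width: 0.0321
gripper_force: 49.2
t 15.05 pos [522.5 -46.2  35.9] yaw 83.3 j6 -1.77 TURN -1.7 SHIFT [  50.   325.6 -114.2]
```

```bash
python3 -m inch '0 0 0 0 0 -20 25;0 0 0 0 0 -60 25;0 0 -1.7 10 40 -80 25;0 0 -1.7 20 95 -80 25;0 0 -1.7 30 150 -80 25;0 0 -1.7 35 205 -80 25;0 0 -1.7 40 260 -80 25;0 0 -1.7 50 305 -80 25;0 0 -1.7 50 325 -80 25;0 0 -1.7 50 325 -60 25'
python3 - <<'E'
from h import *
p,d,ci=snap("wrist","w6.png"); W=cloud(ci,d)
m=(abs(W[...,0]-.511)<.042)&(abs(W[...,1]-.283)<.042)&(W[...,2]>.0045)&(W[...,2]<.01); q=W[m][:,:2].astype(np.float32)*1000
print('tray',[np.round(a,1) for a in cv2.minAreaRect(q)],q.min(0),q.max(0))
go(.511,.283,.004,85); print(bot.observe()["gripper_width"])
E
```

```text
t: 16.3
eef_pos: [0.5122, 0.2841, 0.0965]
ee_rot: [0.002, 0.043, 0.999, 0.001]
contact_force: [1.1, -0.4, -1.2]
gripper_width: 0.032
gripper_force: 49.9
tray [array([511. , 284.6]), array([72.3, 72.1]), np.float64(85.7)] [472.52103 246.36523] [548.88763 323.07224]
t 16.35 pos [509.7 282.3  92.5] yaw 85.0 j6 -1.18 TURN 0.0 SHIFT [-1.5  0.9 88.5]
0.032119446276736095
```

View pics/w6.png

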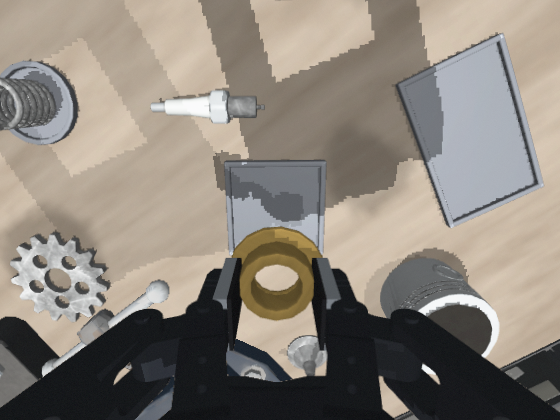

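```bash
python3 -m inch '0 0 0 0 1 40 25;0 0 0 0 1 70 25;0 0 0 0 1 83 25;0 0 0 0 1 88 25;0 0 0 0 1 91 25;0 0 0 0 1 91 25;0 0 0 0 1 91 25;0 0 0 0 1 91 25;0 0 0 0 1 91 25;0 0 0 0 1 91 25'
python3 -c "
from h import *
go(.511,.284,.004,85)"
```

```text
t: 17.6
eef_pos: [0.5108, 0.2835, 0.0043]
ee_rot: [0.0, 0.044, 0.999, 0.0]
contact_force: [-0.8, -0.0, -1.0]
gripper_width: 0.032
gripper_force: 49.9
t 17.6 pos [510.8 283.5   4.3] yaw 85.0 j6 -1.18 TURN -0.0 SHIFT [-0.2  0.5  0.3]
```

```bash
python3 -m inch '0 0 0 0 0 1 25;0 0 0 0 0 1 35;0 0 0 0 0 1 45;0 0 0 0 0 1 55;0 0 0 0 0 -3 60;0 0 0 0 0 -30 60;0 0 0 0 0 -80 100;0 0 2.7 -10 -40 -120 100;0 0 2.7 -20 -90 -120 100;0 0 2.7 -25 -150 -120 100'
python3 -m inch '0 0 0 -5 -55 0 100;0 0 0 -10 -110 0 100;0 0 0 -15 -155 0 100;0 0 0 -17 -177 0 100;0 0 0 -17 -177 0 100;0 0 0 -17 -177 0 100;0 0 0 -17 -177 0 100;0 0 0 -17 -177 0 100;0 0 0 -17 -177 0 100;0 0 0 -17 -177 0 100'
python3 - <<'E'
from h import *
p,d,ci=snap("wrist"); W=cloud(ci,d); near=np.hypot(W[...,0]-.522,W[...,1]+.046)
for lo,hi,r in((.015,.025,.06),(.03,.0385,.05)):
    m=(near<r)&(W[...,2]>lo)&(W[...,2]<hi); q=W[m][:,:2].astype(np.float32)*1000
    print(lo,len(q),np.median(W[m][:,2]).round(4),[np.round(a,1) for a in cv2.minAreaRect(q)],[np.round(a,1) for a in cv2.minEnclosingCircle(q)])
go(.524,-.046,.02,82.3)
p,d,ci=snap("side","s2.png"); W=cloud(ci,d)
m=(np.hypot(W[...,0]-.511,W[...,1]-.284)<.027)&(W[...,2]>.0045); print(np.percentile(W[m],[1,50,90,99],axis=0).round(3))
cv2.imwrite('pics/crop4.png',cv2.resize(p[170:300,170:350],None,fx=4,fy=4,interpolation=3)[:,:,::-1])
E
```

```text
t: 18.85
eef_pos: [0.5235, 0.1309, 0.1258]
ee_rot: [0.002, 0.067, 0.998, 0.0]
contact_force: [0.1, -0.8, -0.3]
gripper_width: 0.0855
gripper_force: 0.0
t: 20.1
eef_pos: [0.5155, -0.0456, 0.1243]
ee_rot: [-0.0, 0.067, 0.998, 0.0]
contact_force: [-0.0, -0.0, 0.6]
gripper_width: 0.0854
gripper_force: 0.0
0.015 3342 0.0204 [array([523.3, -46.5]), array([53.6, 89.5]), np.float64(81.7)] [array([523.6, -45.1]), np.float64(50.5)]
0.03 4230 0.0356 [array([524. , -45.8]), array([61.7, 61.6]), np.float64(58.4)] [array([524.1, -45.9]), np.float64(31.3)]
t 20.15 pos [515.5 -45.7 124.3] yaw 82.3 j6 -1.75 TURN -0.0 SHIFT [ -8.4   0.8 104.3]
[[0.49  0.26  0.005]
 [0.51  0.271 0.013]
 [0.524 0.292 0.021]
 [0.532 0.295 0.022]]
```

View pics/crop4.png

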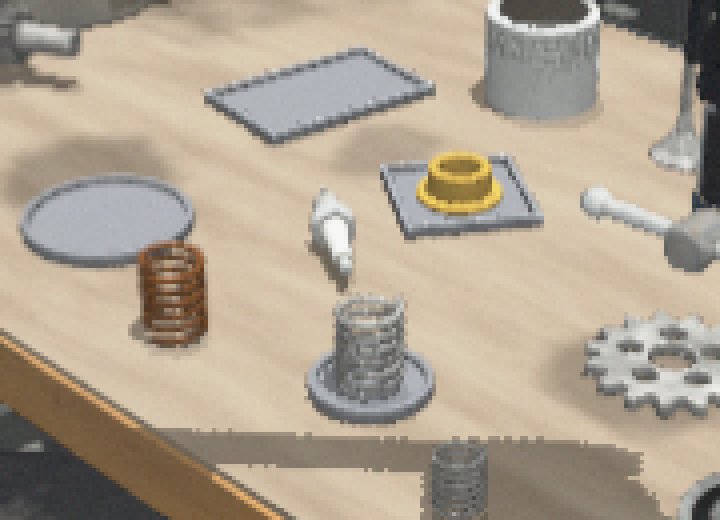

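Spring stands in the cup at crop (345,370), bush in the square tray (185,460), both upright. Next the bearing.

```bash
python3 -m inch '0 0 0 -8 1 30 100;0 0 0 -8 1 70 100;0 0 0 -8 1 95 100;0 0 0 -8 1 104 100;0 0 0 -8 1 108 100;0 0 0 -8 1 108 95;0 0 0 -8 1 108 85;0 0 0 -8 1 108 75;0 0 0 -8 1 108 60;0 0 0 -8 1 108 60' 50
python3 - <<'E'
from h import *
s=bot.observe()
go(.331,.304,.15,80)
p,d,ci=snap("side"); W=cloud(ci,d)
for v in range(303,318,2): print(v,[(W[v,u]*1000).round().astype(int).tolist() for u in (364,368,372)])
print(bot.observe()["gripper_width"],bot.observe()["gripper_force"])
E
```

```text
t: 21.45
eef_pos: [0.5242, -0.0461, 0.0176]
ee_rot: [0.001, 0.067, 0.998, -0.0]
contact_force: [-3.0, 0.3, 8.6]
gripper_width: 0.0588
gripper_force: 52.1
t 21.45 pos [524.2 -46.1  17.6] yaw 82.3 j6 -1.75 TURN 2.3 SHIFT [ 238.4  320.9 -132.8]
303 [[512, -83, 57], [504, -106, 76], [511, -105, 74]]
305 [[512, -83, 53], [514, -89, 58], [521, -88, 55]]
307 [[512, -83, 50], [515, -89, 54], [520, -91, 54]]
309 [[512, -84, 48], [516, -88, 50], [521, -90, 50]]
311 [[512, -84, 44], [516, -88, 46], [521, -90, 46]]
313 [[512, -86, 42], [516, -89, 43], [522, -90, 42]]
315 [[511, -87, 39], [517, -89, 39], [521, -91, 40]]
317 [[512, -87, 36], [521, -82, 29], [527, -83, 29]]
0.05840331487482198 52.11311868857592
```

```bash
python3 -m inch '0 0 0 0 0 -10 60;0 0 0 0 0 -40 60;0 0 0 0 0 -90 60;0 0 0 20 27 -120 60;0 0 0 50 68 -125 60;0 0 0 85 114 -125 60;0 0 0 120 162 -125 60;0 0 0 155 209 -125 60;0 0 0 190 256 -125 60;0 0 0 220 297 -125 60' 80
python3 -m inch '0 0 0 10 13 0 60;0 0 0 18 24 0 60;0 0 0 18 24 0 60;0 0 0 18 24 40 60;0 0 0 18 24 75 60;0 0 0 18 24 75 60;0 0 0 18 24 75 60;0 0 0 18 24 75 60;0 0 0 18 24 75 60;0 0 0 18 24 75 60' 80
python3 - <<'E'
from h import *
p,d,ci=snap("wrist","w7.png"); W=cloud(ci,d)
m=(np.hypot(W[...,0]-.331,W[...,1]-.304)<.05)&(W[...,2]>.0045)&(W[...,2]<.01); q=W[m][:,:2].astype(np.float32)*1000
print('dish',len(q),[np.round(a,1) for a in cv2.minAreaRect(q)],[np.round(a,1) for a in cv2.minEnclosingCircle(q)])
m=(np.hypot(W[...,0]-.331,W[...,1]-.304)<.05)&(W[...,2]>.05)&(W[...,2]<.09); q=W[m]; print(np.percentile(q,[1,50,99],axis=0).round(3))
go(.331,.3045,.0005,82.3)
E
```

```text
t: 22.75
eef_pos: [0.3441, 0.2796, 0.1417]
ee_rot: [0.0, 0.067, 0.998, 0.0]
contact_force: [0.7, 0.3, -0.5]
gripper_width: 0.0577
gripper_force: 85.7
t: 24.0
eef_pos: [0.3314, 0.3044, 0.0669]
ee_rot: [0.001, 0.067, 0.998, 0.0]
contact_force: [0.4, -1.2, -2.1]
gripper_width: 0.0577
gripper_force: 86.4
dish 2276 [array([328.8, 306.2]), array([84.1, 86.1]), np.float64(39.5)] [array([330.4, 306.6]), np.float64(44.0)]
[[0.301 0.275 0.071]
 [0.327 0.306 0.084]
 [0.36  0.338 0.089]]
t 24.05 pos [331.2 304.4  66.7] yaw 82.3 j6 -0.96 TURN -0.0 SHIFT [ 0.3  0.1 66.2]
```

View pics/w7.png

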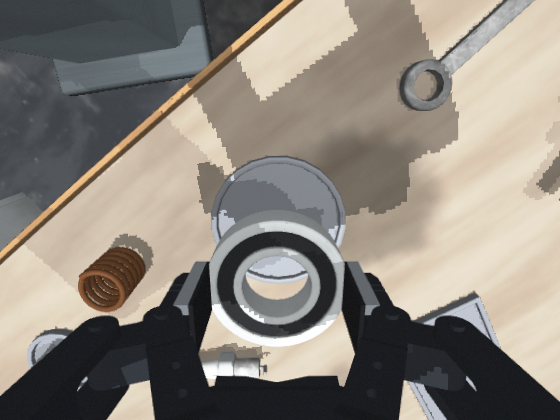

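```bash
python3 -m inch '0 0 0 0 1 25 60;0 0 0 0 1 45 60;0 0 0 0 1 58 60;0 0 0 0 1 63 60;0 0 0 0 1 66 60;0 0 0 0 1 66 60;0 0 0 0 1 66 60;0 0 0 0 1 66 60;0 0 0 0 1 66 60;0 0 0 0 1 66 60'
python3 - <<'E'
from h import *
go(.331,.3055,.0005,82.3)
p,d,ci=snap("wrist"); W=cloud(ci,d)
m=(np.hypot(W[...,0]-.331,W[...,1]-.304)<.035)&(W[...,2]>.01)&(W[...,2]<.03); print(np.percentile(W[m],[1,50,99],axis=0).round(3))
E
```

```text
t: 25.3
eef_pos: [0.3316, 0.3055, 0.001]
ee_rot: [0.0, 0.067, 0.998, 0.0]
contact_force: [-2.2, -0.7, 6.7]
gripper_width: 0.0575
gripper_force: 87.3
t 25.3 pos [331.6 305.5   1. ] yaw 82.3 j6 -0.96 TURN -0.0 SHIFT [ 0.6 -0.1  0.5]
[[0.301 0.276 0.011]
 [0.328 0.306 0.019]
 [0.36  0.336 0.028]]
```

```bash
python3 -m inch '0 0 0 0 0 0 70;0 0 0 0 0 0 80;0 0 0 0 0 0 90;0 0 0 0 0 0 100;0 0 0 0 0 -10 100;0 0 0 0 0 -50 100;0 0 0 0 0 -100 100;0 0 0 -25 -33 -125 100;0 0 0 -60 -80 -125 100;0 0 0 -95 -128 -125 100'
python3 -m inch '0 0 0 -33 -46 0 100;0 0 0 -68 -92 0 100;0 0 0 -103 -140 0 100;0 0 0 -130 -177 0 100;0 0 0 -143 -194 0 100;0 0 0 -143 -194 0 100;0 0 0 -143 -194 0 100;0 0 0 -143 -194 0 100;0 0 0 -143 -194 0 100;0 0 0 -143 -194 0 100'
python3 - <<'E'
from h import *
p,d,ci=snap("wrist"); W=cloud(ci,d); near=np.hypot(W[...,0]-.524,W[...,1]+.046)
m=(near<.065)&(W[...,2]>.015)&(W[...,2]<.025); q=W[m][:,:2].astype(np.float32)*1000
print(len(q),np.median(W[m][:,2]).round(4),[np.round(a,1) for a in cv2.minAreaRect(q)])
go(.524,-.0455,.0,82.3)
p,d,ci=snap("side"); W=cloud(ci,d)
m=(np.hypot(W[...,0]-.331,W[...,1]-.304)<.035)&(W[...,2]>.014); print(np.percentile(W[m],[1,50,99],axis=0).round(3), [np.round(a,1) for a in cv2.minEnclosingCircle(W[m][:,:2].astype(np.float32)*1000)])
m=(abs(W[...,0]-.53)<.1)&(abs(W[...,1]-.06)<.07)&(W[...,2]>.004); print('gear',np.percentile(W[m],[1,50,99],axis=0).round(3))
E
```

```text
t: 26.6
eef_pos: [0.4092, 0.1645, 0.1268]
ee_rot: [0.001, 0.067, 0.998, 0.0]
contact_force: [0.4, 0.0, 0.3]
gripper_width: 0.0854
gripper_force: 0.0
t: 27.85
eef_pos: [0.5235, -0.0454, 0.1254]
ee_rot: [0.0, 0.067, 0.998, -0.0]
contact_force: [-0.2, 0.2, 0.2]
gripper_width: 0.0853
gripper_force: 0.0
7102 0.0204 [array([523.8, -45.3]), array([50.1, 89.8]), np.float64(82.4)]
t 27.9 pos [523.5 -45.5 125.4] yaw 82.3 j6 -1.75 TURN -0.0 SHIFT [-5.000e-01  1.000e-01  1.254e+02]
[[0.302 0.273 0.014]
 [0.331 0.301 0.018]
 [0.36  0.333 0.02 ]] [array([330.5, 304. ]), np.float64(33.2)]
gear [[ 0.431 -0.009  0.004]
 [ 0.568  0.028  0.031]
 [ 0.628  0.127  0.226]]
```

```bash
python3 -m inch '0 0 0 -1 0 40 100;0 0 0 -1 0 85 100;0 0 0 -1 0 112 100;0 0 0 -1 0 123 90;0 0 0 -1 0 128 80;0 0 0 -1 0 128 75;0 0 0 -1 0 128 65;0 0 0 -1 0 128 55;0 0 0 -1 0 128 50;0 0 0 -1 0 128 50' 80
python3 - <<'E'
from h import *
go(.471,.425,.1,111.6)
E
```

```text
t: 29.2
eef_pos: [0.5256, -0.0464, -0.0011]
ee_rot: [0.001, 0.067, 0.998, -0.0]
contact_force: [-1.2, 0.1, 6.8]
gripper_width: 0.048
gripper_force: 81.5
t 29.2 pos [525.6 -46.4  -1.1] yaw 82.3 j6 -1.75 TURN -29.3 SHIFT [ 117.3  459.7 -101.6]
```

```bash
python3 -m inch '0 0 0 0 0 -15 50;0 0 0 0 0 -50 50;0 0 0 5 5 -105 50;0 0 0 35 45 -130 50;0 0 -6 65 95 -130 50;0 0 -12 90 150 -130 50;0 0 -18 110 205 -130 50;0 0 -24 125 260 -130 50;0 0 -29.3 130 315 -130 50;0 0 -29.3 130 365 -130 50' 90
python3 - <<'E'
from h import *
go(.471,.425,.07,111.6)
E
```

```text
t: 30.45
eef_pos: [0.4444, 0.3353, 0.1284]
ee_rot: [0.001, -0.188, 0.982, 0.0]
contact_force: [0.6, -0.5, -2.2]
gripper_width: 0.0476
gripper_force: 94.9
t 30.45 pos [444.4 335.3 128.4] yaw 111.7 j6 -1.52 TURN 0.1 SHIFT [-57.8  73.5  58.5]
```

```bash
python3 -m inch '0 0 0 -20 25 0 50;0 0 0 -45 57 0 50;0 0 0 -58 74 0 50;0 0 0 -58 74 0 50;0 0 0 -58 74 40 50;0 0 0 -58 74 65 50;0 0 0 -58 74 65 50;0 0 0 -58 74 65 50;0 0 0 -58 74 65 50;0 0 0 -58 74 65 50'
python3 - <<'E'
from h import *
p,d,ci=snap("wrist","w8.png"); W=cloud(ci,d)
m=(np.hypot(W[...,0]-.471,W[...,1]-.424)<.072)&(W[...,2]>.0045)&(W[...,2]<.011); q=W[m][:,:2].astype(np.float32)*1000
print('tray',len(q),[np.round(a,1) for a in cv2.minAreaRect(q)])
m=(np.hypot(W[...,0]-.471,W[...,1]-.424)<.065)&(W[...,2]>.062)&(W[...,2]<.1); q=W[m]; print('block',np.percentile(q,[1,50,99],axis=0).round(3),[np.round(a,1) for a in cv2.minAreaRect(q[:,:2].astype(np.float32)*1000)])
go(.471,.425,.001,111.6)
E
```

```text
t: 31.7
eef_pos: [0.4724, 0.4236, 0.0636]
ee_rot: [0.001, -0.187, 0.982, 0.0]
contact_force: [-0.3, 0.5, -0.7]
gripper_width: 0.0476
gripper_force: 94.8
tray 1646 [array([454.6, 421.6]), array([80.8, 74.3]), np.float64(21.4)]
block [[0.423 0.388 0.072]
 [0.463 0.421 0.085]
 [0.514 0.456 0.098]] [array([470.8, 423.9]), array([90.1, 75.1]), np.float64(21.7)]
t 31.75 pos [472.2 423.5  63.3] yaw 111.6 j6 -1.4 TURN -0.0 SHIFT [ 0.7  1.8 62.3]
```

View pics/w8.png

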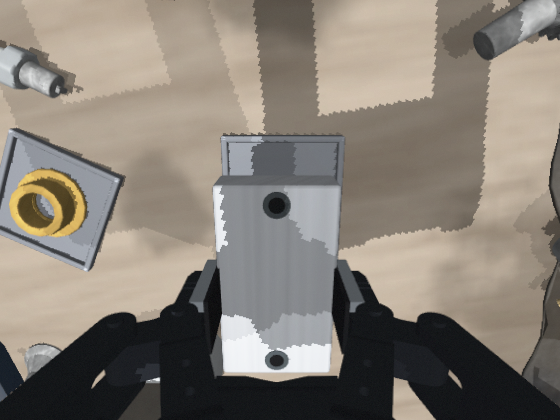

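The block is level, square to the tray and centred sideways; the bush is seen flat in its tray at left. Lowering.

```bash
python3 -m inch '0 0 0 0 2 20 50;0 0 0 0 2 40 50;0 0 0 0 2 52 50;0 0 0 0 2 58 50;0 0 0 0 2 61 50;0 0 0 0 2 62 50;0 0 0 0 2 62 50;0 0 0 0 2 62 50;0 0 0 0 2 62 50;0 0 0 0 2 62 50'
python3 - <<'E'
from h import *
go(.471,.4255,.001,111.6)
E
```

```text
t: 33.0
eef_pos: [0.4715, 0.4255, 0.002]
ee_rot: [0.001, -0.187, 0.982, 0.0]
contact_force: [-4.2, -2.2, 7.7]
gripper_width: 0.0477
gripper_force: 95.9
t 33.0 pos [471.5 425.5   2. ] yaw 111.6 j6 -1.4 TURN -0.0 SHIFT [0.5 0.1 1. ]
```

```bash
python3 -m inch '0 0 0 0 0 0 60;0 0 0 0 0 0 70;0 0 0 0 0 0 85;0 0 0 0 0 0 85;0 0 0 0 0 -10 90;0 0 0 0 0 -50 90;0 0 0 0 0 -110 90;0 0 0 0 0 -160 90;0 0 0 60 0 -180 90;0 0 0 120 0 -180 90'
python3 -m inch '0 0 0 0 0 0 90;0 0 0 0 0 0 90;0 0 0 0 0 0 90;0 0 0 0 0 0 90;0 0 0 0 0 0 90;0 0 0 0 0 0 90;0 0 0 0 0 0 90;0 0 0 0 0 0 90;0 0 0 0 0 0 90;0 0 0 0 0 0 90'
python3 - <<'E'
from h import *
p,d,ci=snap("side","s9.png"); W=cloud(ci,d)
cv2.imwrite('pics/crop9.png',cv2.resize(p[150:300,150:350],None,fx=4,fy=4,interpolation=3)[:,:,::-1])
for n,x,y,r,lo,hi in(('block',.471,.4255,.06,.015,.03),('bearing',.331,.304,.04,.014,.03),('bush',.511,.284,.03,.015,.03),('spring',.422,.126,.024,.012,.06),('piston',.593,.39,.045,.01,.08),('plug',.434,.246,.045,.01,.03)):
    m=(np.hypot(W[...,0]-x,W[...,1]-y)<r)&(W[...,2]>lo)&(W[...,2]<hi); print(n,m.sum(),np.percentile(W[m],[1,50,99],axis=0).round(3).tolist())
print(pose()[0]["eef_pos"])
E
```

```text
t: 34.25
eef_pos: [0.3598, 0.3814, 0.1834]
ee_rot: [0.003, -0.187, 0.982, 0.001]
contact_force: [-0.7, -0.4, -0.5]
gripper_width: 0.0767
gripper_force: 0.0
t: 35.5
eef_pos: [0.3593, 0.381, 0.1803]
ee_rot: [0.0, -0.187, 0.982, 0.0]
contact_force: [0.1, -0.6, -1.1]
gripper_width: 0.077
gripper_force: 0.0
block 467 [[0.422, 0.386, 0.015], [0.469, 0.416, 0.023], [0.518, 0.456, 0.025]]
bearing 358 [[0.302, 0.273, 0.014], [0.331, 0.3, 0.018], [0.36, 0.333, 0.02]]
bush 109 [[0.495, 0.265, 0.015], [0.511, 0.278, 0.02], [0.527, 0.295, 0.022]]
spring 290 [[0.407, 0.108, 0.013], [0.42, 0.115, 0.031], [0.435, 0.138, 0.045]]
piston 748 [[0.563, 0.359, 0.011], [0.589, 0.371, 0.042], [0.625, 0.419, 0.058]]
plug 149 [[0.426, 0.207, 0.011], [0.434, 0.246, 0.017], [0.446, 0.277, 0.023]]
[0.35932626 0.38105344 0.18033645]
```

View pics/crop9.png

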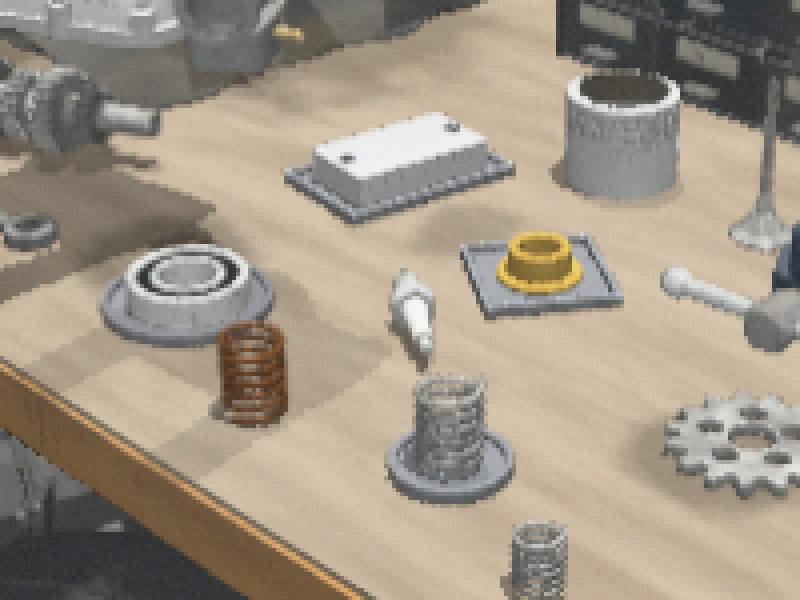

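All four parts stand flat in their holders (block 160/400, bearing 285/185, bush 262/540, spring 430/450 in the crop), and the piston and plug have not moved. Handing in.

```bash
python3 -c "
from plant import bot
print(bot.finish_job())"
```

```text
the job is handed in; nothing more can be done
None
```

The job is handed in at about 36 s: spring, bush, bearing and block were placed in that order, each upright and flat in its holder in the last check, with the piston and spark plug unmoved; the first try at the bush closed above it without touching.

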